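# Touch off the cup-forming die and seat its punch

### The arm

A 6-joint arm with a two-finger parallel gripper is mounted at the origin on a cart in front of the work surface, level with it; the furniture and walls round the work are solid. World frame = base frame: x ahead of the robot, y to its left, z up, the work surface at z = 0. Lengths are in m, angles in rad, forces in N, time in s.
With the tool pointing down it reaches from about 0.425 to 1.125 m from the base axis. Payload 14.9 kg.
Tool frame: the origin (TCP) lies midway between the tips of the shut fingers; the grasp point (between the pads) lies 19 mm behind it; z points along the fingers, y is the line along which they close (so a half turn about z gives the same grasp; the last joint's range is limited). The gripper opens to 91 mm and grips with 3 to 60 N. Pads are 32 mm wide; open, the fingers measure 118 mm over their backs; the gripper's body (76 mm by 178 mm) begins 60 mm behind the grasp point.
Start: joints at [1.121, 0.379, 1.734, -0, 1.028, -0.033], TCP at [0.283, 0.64, 0.214] pointing down, gripper open.
Joint ranges: [-2.77, 2.77], [-0.74, 2.19], [0, 2.66], [-1.06, 4.2], [0.31, 2.87], [-3.08, 3.08]. Speed limits (rad/s): [1.89, 1.89, 2.39, 3.14, 3.14, 3.14].

### API

Orientations are given as a unit quaternion [x, y, z, w].
In Python, from station import env gives the robot as it stands.
- The arm moves only by the tool apply_moves, never from a script. Its argument "plan" is a list of rows, each an object of numbers: "tx", "ty", "tz": the shift along the tool's x, y, z in mm; "roll": the turn about the tool's z in degrees; "fingers": the closure, from 0 (fully open) to 1 (shut). A call has 1 to 8 rows; each row is the pose to reach, as a shift and turn from the pose commanded when the call began, along the tool's axes at that moment; what a row does not reach only later rows make up. A row lasts 1/8 s, in which the tool goes at most 62.5 mm and 10.7 degrees, less where a joint would pass 70% of its speed; a pose out of reach is approached as far as the arm can. A call with a gripper value outside its range is refused whole. The fingers move at their own pace and stop on an object; "newtons" is the grip in N (left out, the last holds). Time passes only in rows, so rows that repeat a pose let the fingers close. It gives the time, the measured TCP pose, the force, the opening and the grip force at its end, in the units of the state.
- env.sense(): the state, without advancing time (a new reading comes with each control period).
- env.read_camera(name): name is "side" or "top"; returns a dict with "pixels" (480x640x3 uint8, blue, green, red), "range_z" (480x640 float32, m along the optical axis (not along the pixel's ray), 0 where there is no reading), "camera_matrix" (3x3 intrinsics, pixels), "origin" and "orientation" of the camera in the world. Camera axes: x right, y down, z forward; pixel columns grow to the right and rows downward; lengths in m; the calibration is good to about 2 mm. A picture is of the moment at which its call begins.
- env.close_job(): hands the job in; it is judged then, once.
The state is a dict: "time": time; "qpos": joint angles; "joint_velocities": joint speeds; "effort": joint torques, N m; "tool_pos": TCP position; "ee_rot": TCP orientation; "ft_force": force on the tool from outside, world axes, zero at the start; "moment": the same for the moment, N m; "width": opening from 0.0 (shut) to 1.0 (fully open); "gripper_force": force on a finger pad.
Only numpy, scipy, OpenCV 4.12 (cv2) and the standard library are available. Lean on these libraries where they do the work, as an engineer would, in place of code of your own. Each camera call takes 0.05 s, during which the arm holds its last target. There are 200 camera calls.

### The job

The white die block for the paper-thin film cups was clamped on its plate by eye, so nobody knows exactly where its bore is. Take the punch by its black handle and, holding it upright, touch off the block lightly with the side of the round nose: the front face near its right end, then the front face near its left end, then the left side, resting a moment at each touch and never pressing hard. Then put the nose into the bore so located, push the knock-out pad down until the punch's collar lies flush on the block, and let go, leaving the pot, the cup stack and the timer where they stand.

Things in the scene. Friction and masses are not known exactly. Their poses are not given: they have to be found in the camera images.
- die_fixture: Fixed dark steel plate, x -60 to +100, y -85 to +85 mm, its top 15 mm above the table, carrying the white die block and, along the block's back, two strap clamps (up to 30 mm above the block's top; their straps reach forward to x = +23 mm). Origin on the table below the block's intended centre; +x to the back (clamps), +y to the left, z up; the front is -x.
- block_place (a point): Intended centre of the die block's top, 63 mm above the table. The block is white plastic, 90 mm (x) by 110 mm (y), 48 mm high. It really stands up to 7 mm off in x and in y and up to 0.06 rad turned from here; its true pose is not reported. Only clamp friction holds it: above about 15 N it shifts. Touches of 2 to 6 N are right, 10 N is too much.
- bore_place (a point): Intended mouth of the block's bore, off by as much as the block is. The bore goes straight down, is 43 mm wide with a 2 mm chamfer; in the block its axis lies 35 mm behind the front face and 43 mm in from the left face, measured square to these faces.
- punch: Loose punch, 110 mm tall, about 0.3 kg, upright in a 70 x 70 x 36 mm wooden stand (nose in its hole, collar on top). From below: round steel nose 40 mm wide, 32 mm long, 2 mm chamfer at its end; collar 56 mm wide, 8 mm thick; black square handle 24 x 24 mm, from 46 to 108 mm. Origin at the centre of the nose's lower end, z up the punch, x and y square to the handle's flats.
- punch_collar (a point): Centre of the collar's underside, 32 mm above the punch's origin; flush on the block it is 63 mm above the table.
- knockout (a joint): Knock-out pad in the bore, a disc sliding down stiffly (about 7 N, stays where it is left), m: 0 is up with its face 8 mm below the block's top; at 0.024 its face is 32 mm below the top, which is where the punch's nose leaves it when the collar is flush. It starts 0 to 5 mm down. Keep the push below 25 N.
- steel_pot: Bystander: small steel pot, 68 mm wide, 45 mm high, origin at the centre of its underside.
- cup_stack: Bystander: stack of green film cups, 69 mm wide, 65 mm high, origin at the centre of its underside.
- timer: Bystander: round kitchen timer, 66 mm wide, 48 mm high, origin at the centre of its underside.

How it is judged:
By the outcome, as a careful person would: the job done as asked, in the order asked, and still so for the second after the job is handed in, with the robot touching nothing.
It also fails if it takes over 72 s, if anything falls off the work surface, if the arm or the gripper's body presses on something with over 40 N, if the wrist force passes 120 N, or if a joint passes its speed limit or range.

## Working session

There is one attempt and no reset: what is moved stays moved. The work goes in short steps, Python scripts to look and compute and a tool call to move; the robot and the scene stay as the last step left them, time stands still between calls to the robot, and variables do not carry over. Pictures are saved under pics/ and viewed, at most 10 in all, crops included, and the job is handed in when it is done.

Besides the shell and the picture viewer there is one more tool, called as name(argument=value, ...) on one line, values as JSON. apply_moves: Moves the arm, as the interface text tells. Its arguments: {"type":"object","properties":{"plan":{"type":"array","items":{"type":"object","properties":{"tx":{"type":"number"},"ty":{"type":"number"},"tz":{"type":"number"},"roll":{"type":"number"},"fingers":{"type":"number"}}}},"newtons":{"type":"number"}},"required":["plan"]}

```bash
mkdir -p pics; ls; cat > h.py <<'E'
import numpy as np, cv2
from scipy.spatial.transform import Rotation as R
from station import env
def cam(n):
    d=env.read_camera(n); K=np.array(d["camera_matrix"]); z=d["range_z"]
    v,u=np.mgrid[:480,:640]
    P=np.stack([(u-K[0,2])/K[0,0]*z,(v-K[1,2])/K[1,1]*z,z],-1)
    W=P@R.from_quat(d["orientation"]).as_matrix().T+np.array(d["origin"])
    W[z==0]=np.nan
    return d["pixels"],W
E
python3 - <<'E'
from h import *
s=env.sense(); print({k:np.round(v,4).tolist() for k,v in s.items()})
for n in("top","side"):
    p,W=cam(n); cv2.imwrite(f"pics/{n}0.png",p); np.save(f"{n}0.npy",W)
E
```

```text
pics
{'time': 0.0, 'qpos': [1.1207, 0.3794, 1.7348, -0.0, 1.0285, -0.0333], 'joint_velocities': [0.001, -0.0003, 0.0011, -0.0001, 0.0007, -0.0], 'effort': [0.0036, -76.374, -43.436, 0.0652, 0.0426, -0.0001], 'tool_pos': [0.2832, 0.6397, 0.2133], 'ee_rot': [0.2069, 0.9784, -0.0006, -0.0001], 'ft_force': [0.2008, -0.6196, 0.0456], 'moment': [0.0155, 0.0143, -0.0161], 'gripper_force': 0.0, 'width': 0.9985}
```

View pics/top0.png

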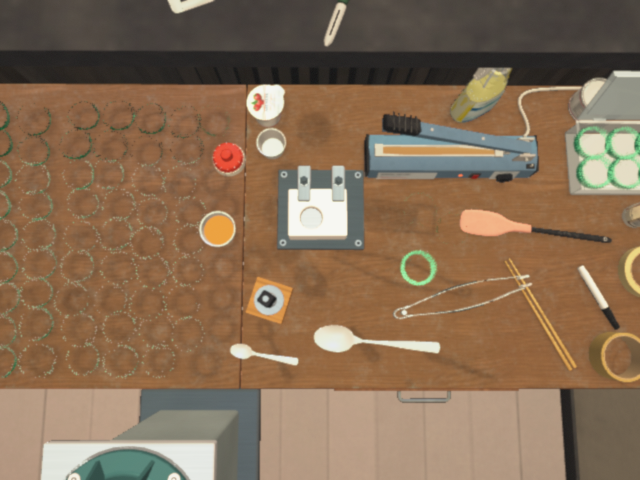

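View pics/side0.png

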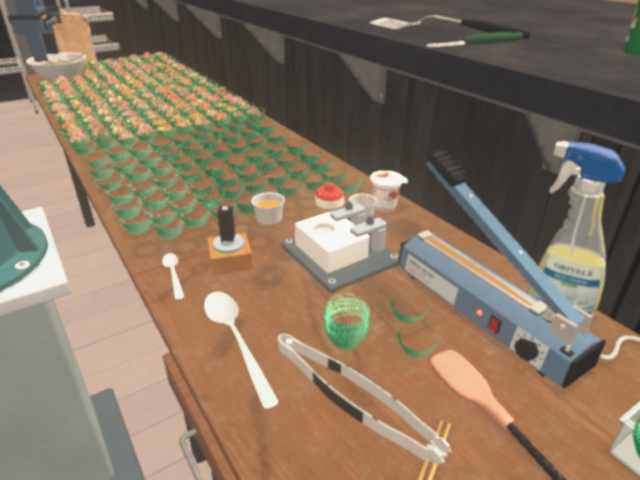

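The top view shows the fixture at about (320,209), with the block at (318,214) and the bore at (312,217). The punch stands in its stand at (269,300), with the handle at (267,298). Nearby are the pot at (217,230), the timer at (228,158) and the cup stack at (418,267).

```bash
cat > m.py <<'E'
from h import *
W=np.load("top0.npy"); p=cv2.imread("pics/top0.png")
for n,(u,v) in dict(pl_tl=(284,175),pl_tr=(358,175),pl_bl=(283,243),pl_br=(358,243),pot=(217,230),timer=(228,158),cup=(271,143),stackL=(402,267),stackR=(436,267),punch=(267,298),stand=(255,310)).items(): print(n,W[v,u].round(4))
S=np.load("side0.npy"); ps=cv2.imread("pics/side0.png")
def rect(W,m,n):
    q=W[m][:,:2]*1000; r=cv2.minAreaRect(q.astype(np.float32)); print(n,m.sum(),np.round(r[0],1),np.round(r[1],1),round(r[2],2),"z",np.nanmedian(W[m][:,2]).round(4))
v,u=np.mgrid[:480,:640]
for nm,WW,pp,box in(("top",W,p,(270,370,160,255)),("side",S,ps,(280,400,200,285))):
    b=(u>box[0])&(u<box[1])&(v>box[2])&(v<box[3])
    rect(WW,b&(abs(WW[...,2]-.015)<.004)&(pp.max(-1)<110),nm+" plate")
    m=b&(abs(WW[...,2]-.063)<.004)&(pp.min(-1)>150); rect(WW,m,nm+" block")
for nm,WW,box in(("top",W,(240,300,270,330)),("side",S,(200,255,200,275))):
    b=(u>box[0])&(u<box[1])&(v>box[2])&(v<box[3])
    rect(WW,b&(abs(WW[...,2]-.036)<.004),nm+" stand")
    rect(WW,b&(abs(WW[...,2]-.044)<.003),nm+" collar")
    rect(WW,b&(WW[...,2]>.108),nm+" handle top")
    m=b&(WW[...,2]>.06); rect(WW,m,nm+" handle"); 
cv2.imwrite("pics/c.png",cv2.resize(p[130:340,190:460],None,fx=2.9,fy=2.8,interpolation=2))
E
python3 m.py
```

```text
pl_tl [ 0.6565 -0.2855  0.0208]
pl_tr [ 0.6569 -0.4315  0.0205]
pl_bl [ 0.5216 -0.2848  0.0178]
pl_br [ 0.5216 -0.4301  0.0198]
pot [ 0.5451 -0.1583  0.0293]
timer [ 0.6837 -0.1782  0.0447]
cup [ 0.7286 -0.2572  0.0011]
stackL [ 0.4727 -0.5101  0.0458]
stackR [ 0.4711 -0.57    0.0634]
punch [ 0.4124 -0.2639  0.1138]
stand [ 0.3928 -0.2352  0.0378]
top plate 2644 [ 597.5 -362.9] [174.4 181.5] 0.03 z 0.0144
top block 1946 [ 574.  -350.6] [ 90.3 109.6] 0.27 z 0.0622
side plate 34 [ 551.9 -403.5] [ 93.4 213.6] 44.49 z 0.0118
side block 1320 [ 593.9 -351.9] [132.1 111.9] 0.64 z 0.0619
top stand 692 [ 411.9 -260.5] [70.2 70. ] 72.34 z 0.0357
top collar 413 [ 411.8 -260.4] [54.5 54.1] 71.31 z 0.0434
top handle top 182 [ 411.9 -260.6] [23.8 23.4] 56.72 z 0.1115
top handle 221 [ 412.1 -260.6] [24.3 23.8] 56.12 z 0.111
side stand 478 [ 451.1 -198. ] [218.5 107.8] 72.78 z 0.0352
side collar 296 [ 447.2 -211.9] [178.1  53.8] 55.15 z 0.0433
side handle top 100 [ 411.  -264.4] [23.5 22.8] 56.66 z 0.1109
side handle 480 [ 410.4 -263.4] [24.7 25. ] 56.36 z 0.0909
```

View pics/c.png

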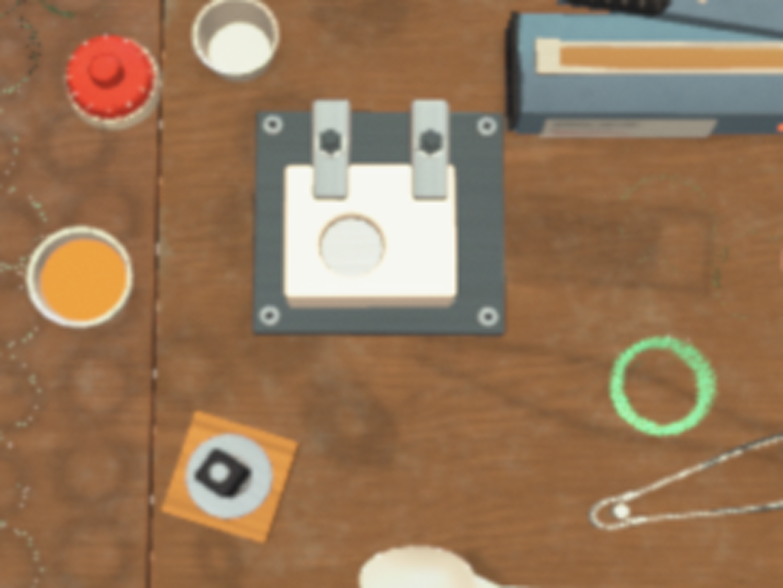

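Fixture yaw is about 0, and the block is centred near (0.574, -0.351). The punch is at about (0.412, -0.261) with its handle at 56.4°.

```bash
cat >> h.py <<'E'
def go(x,y,z,yaw=None):
    "mm shift in tool axes + roll to reach TCP target (m), tool y at yaw deg (mod 180)"
    s=env.sense(); M=R.from_quat(s["ee_rot"]).as_matrix()
    d=M.T@(np.array([x,y,z])-s["tool_pos"])*1000
    cy=np.degrees(np.arctan2(M[1,1],M[0,1])); r=0 if yaw is None else -((yaw-cy+90)%180-90)
    print("tx ty tz",d.round(1),"roll",round(r,2),"tooly",cy.round(2))
E
python3 -c "
from h import *
go(.6,.15,.25,56.4)"
```

```text
tx ty tz [-487.9 -319.6  -36.3] roll 9.72 tooly 66.12
```

apply_moves(plan=[{"tx":-61,"ty":-40,"tz":-5,"roll":1.2,"fingers":0},{"tx":-122,"ty":-80,"tz":-9,"roll":2.4,"fingers":0},{"tx":-183,"ty":-120,"tz":-14,"roll":3.6,"fingers":0},{"tx":-244,"ty":-160,"tz":-18,"roll":4.8,"fingers":0},{"tx":-305,"ty":-200,"tz":-23,"roll":6,"fingers":0},{"tx":-366,"ty":-240,"tz":-27,"roll":7.2,"fingers":0},{"tx":-427,"ty":-280,"tz":-32,"roll":8.4,"fingers":0},{"tx":-488,"ty":-320,"tz":-36,"roll":9.7,"fingers":0}])

```text
time: 1.1
tool_pos: [0.5549, 0.219, 0.245]
ee_rot: [0.289, 0.957, 0.0, -0.0]
ft_force: [1.0, 0.9, -0.5]
width: 0.998
gripper_force: 0.0
```

```bash
python3 -c "
from h import *
go(.412,-.2613,.20,56.4)"
```

```text
tx ty tz [-146.9 -479.1   45. ] roll -0.02 tooly 56.38
```

apply_moves(plan=[{"tx":-18,"ty":-60,"tz":6},{"tx":-37,"ty":-120,"tz":11},{"tx":-55,"ty":-180,"tz":17},{"tx":-73,"ty":-240,"tz":23},{"tx":-92,"ty":-300,"tz":28},{"tx":-110,"ty":-360,"tz":34},{"tx":-129,"ty":-420,"tz":39},{"tx":-147,"ty":-479,"tz":45}])

```text
invalid input at $.plan[0]: expected keys tx, ty, tz, roll, fingers
```

apply_moves(plan=[{"tx":0},{"tx":0}])

```text
invalid input at $.plan[0]: expected keys tx, ty, tz, roll, fingers
```

```bash
python3 -c "
from h import *
go(.412,-.2613,.14,56.4)"
```

```text
tx ty tz [-146.9 -479.1  105. ] roll -0.02 tooly 56.38
```

apply_moves(plan=[{"tx":-18,"ty":-60,"tz":6,"roll":0,"fingers":0},{"tx":-37,"ty":-120,"tz":11,"roll":0,"fingers":0},{"tx":-55,"ty":-180,"tz":17,"roll":0,"fingers":0},{"tx":-73,"ty":-240,"tz":23,"roll":0,"fingers":0},{"tx":-92,"ty":-300,"tz":28,"roll":0,"fingers":0},{"tx":-110,"ty":-360,"tz":34,"roll":0,"fingers":0},{"tx":-129,"ty":-420,"tz":39,"roll":0,"fingers":0},{"tx":-147,"ty":-479,"tz":45,"roll":0,"fingers":0}])

```text
time: 2.1
tool_pos: [0.4117, -0.2584, 0.2002]
ee_rot: [0.289, 0.957, -0.0, 0.0]
ft_force: [1.1, 0.1, -0.0]
width: 1.001
gripper_force: 0.0
```

apply_moves(plan=[{"tx":0,"ty":0,"tz":0,"roll":0,"fingers":0},{"tx":0,"ty":0,"tz":0,"roll":0,"fingers":0}])

```text
time: 2.35
tool_pos: [0.4124, -0.2562, 0.2]
ee_rot: [0.289, 0.957, 0.0, -0.0]
ft_force: [0.7, -0.1, 0.4]
width: 1.001
gripper_force: 0.0
```

```bash
python3 -c "
from h import *
go(.412,-.2613,.14,56.4)"
```

```text
tx ty tz [-2.5 -4.5 60. ] roll -0.03 tooly 56.37
```

apply_moves(plan=[{"tx":-2.5,"ty":-4.5,"tz":20,"roll":0,"fingers":0},{"tx":-2.5,"ty":-4.5,"tz":45,"roll":0,"fingers":0},{"tx":-2.5,"ty":-4.5,"tz":70,"roll":0,"fingers":0},{"tx":-2.5,"ty":-4.5,"tz":92,"roll":0,"fingers":0},{"tx":-2.5,"ty":-4.5,"tz":112,"roll":0,"fingers":0},{"tx":-2.5,"ty":-4.5,"tz":124,"roll":0,"fingers":0},{"tx":-2.5,"ty":-4.5,"tz":127,"roll":0,"fingers":0},{"tx":-2.5,"ty":-4.5,"tz":127,"roll":0,"fingers":0}])

```text
time: 3.35
tool_pos: [0.4126, -0.2615, 0.0736]
ee_rot: [0.289, 0.957, -0.0, 0.0]
ft_force: [-0.4, -0.3, 0.3]
width: 0.998
gripper_force: 0.0
```

apply_moves(newtons=10, plan=[{"tx":0,"ty":0,"tz":0,"roll":0,"fingers":0.5},{"tx":0,"ty":0,"tz":0,"roll":0,"fingers":0.7},{"tx":0,"ty":0,"tz":0,"roll":0,"fingers":1},{"tx":0,"ty":0,"tz":0,"roll":0,"fingers":1},{"tx":0,"ty":0,"tz":0,"roll":0,"fingers":1},{"tx":0,"ty":0,"tz":0,"roll":0,"fingers":1},{"tx":0,"ty":0,"tz":0,"roll":0,"fingers":1}])

```text
time: 4.22
tool_pos: [0.4122, -0.2615, 0.0732]
ee_rot: [0.289, 0.957, 0.0, -0.0]
ft_force: [0.0, 1.5, -0.2]
width: 0.266
gripper_force: 0.9
```

apply_moves(newtons=55, plan=[{"tx":0,"ty":0,"tz":0,"roll":0,"fingers":1},{"tx":0,"ty":0,"tz":0,"roll":0,"fingers":1},{"tx":0,"ty":0,"tz":0,"roll":0,"fingers":1}])

```text
time: 4.6
tool_pos: [0.4121, -0.2615, 0.0731]
ee_rot: [0.289, 0.957, 0.0, -0.0]
ft_force: [1.0, 1.5, -1.6]
width: 0.264
gripper_force: 55.0
```

apply_moves(plan=[{"tx":0,"ty":0,"tz":-8,"roll":0,"fingers":1},{"tx":0,"ty":0,"tz":-25,"roll":0,"fingers":1},{"tx":0,"ty":0,"tz":-48,"roll":0,"fingers":1},{"tx":0,"ty":0,"tz":-72,"roll":-6,"fingers":1},{"tx":0,"ty":0,"tz":-90,"roll":-15,"fingers":1},{"tx":0,"ty":0,"tz":-90,"roll":-24,"fingers":1},{"tx":0,"ty":0,"tz":-90,"roll":-33.6,"fingers":1},{"tx":0,"ty":0,"tz":-90,"roll":-33.6,"fingers":1}])

```text
time: 5.6
tool_pos: [0.4123, -0.2617, 0.1642]
ee_rot: [0.0, 1.0, -0.0, 0.0]
ft_force: [0.6, -0.0, -3.5]
width: 0.261
gripper_force: 55.0
```

apply_moves(plan=[{"tx":0,"ty":0,"tz":0,"roll":0,"fingers":1},{"tx":0,"ty":0,"tz":0,"roll":0,"fingers":1}])

```text
time: 5.85
tool_pos: [0.4122, -0.2616, 0.1634]
ee_rot: [0.001, 1.0, -0.0, 0.0]
ft_force: [0.3, -0.8, -3.4]
width: 0.263
gripper_force: 55.0
```

```bash
python3 - <<'E'
from h import *
s=env.sense(); T=s["tool_pos"]; print(T.round(4) if hasattr(T,'round') else T,s["ft_force"])
ps=[]
for n in("top","side"):
    p,W=cam(n); ps.append(p)
    b=(abs(W[...,0]-T[0])<.06)&(abs(W[...,1]-T[1])<.06)
    z0=T[2]-.069
    print(n,"zmin",np.nanmin(W[...,2][b&(W[...,2]>.05)]))
    for a,c in((.003,.028),(.034,.038),(.047,.066),):
        m=b&(W[...,2]>z0+a)&(W[...,2]<z0+c)
        q=W[m]; print(a,c,m.sum(),np.round(np.percentile(q,[2,50,98],axis=0),4).tolist() if m.sum() else "")
    np.save(n+"1.npy",W)
cv2.imwrite("pics/s1.png",cv2.resize(ps[1][60:300,130:430],None,fx=2.5,fy=2.5))
go(.445,-.385,.163,90)
E
```

```text
[ 0.4122 -0.2616  0.1634] [ 0.33932766 -0.81474471 -3.42421284]
top zmin 0.2546055506188133
0.003 0.028 0 
0.034 0.038 0 
0.047 0.066 0 
side zmin 0.09347095769505942
0.003 0.028 280 [[0.3915, -0.2832, 0.098], [0.404, -0.2786, 0.1088], [0.4271, -0.26, 0.1205]]
0.034 0.038 99 [[0.3837, -0.29, 0.1285], [0.401, -0.2827, 0.1313], [0.4335, -0.2396, 0.1324]]
0.047 0.066 158 [[0.3986, -0.276, 0.1419], [0.4076, -0.2736, 0.1505], [0.4212, -0.2555, 0.1586]]
tx ty tz [ -32.9 -123.3    0.2] roll -0.05 tooly 89.95
```

View pics/s1.png

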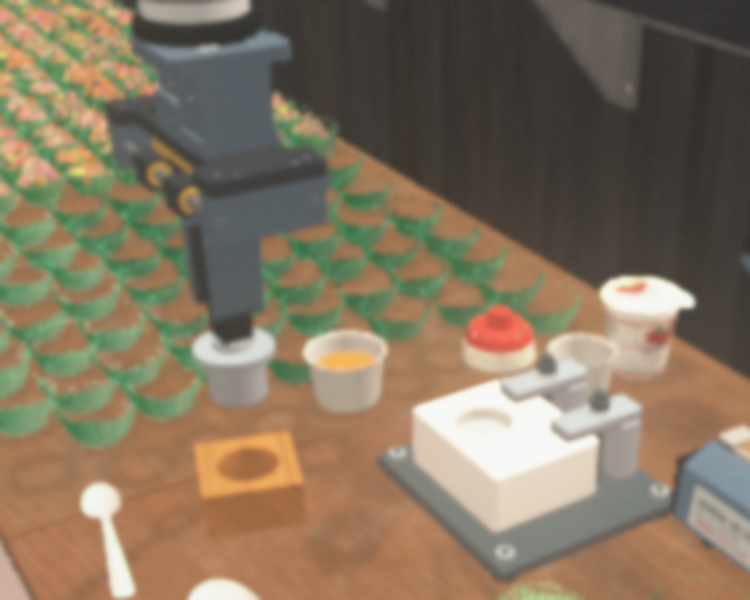

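The side view shows the punch held upright in the jaws, with the nose at about (235,380), the stand left empty and everything else where it stood. Next I move to the front face near its right end.

apply_moves(plan=[{"tx":-15,"ty":-24,"tz":0,"roll":0,"fingers":1},{"tx":-40,"ty":-63,"tz":0,"roll":0,"fingers":1},{"tx":-65,"ty":-102,"tz":0,"roll":0,"fingers":1},{"tx":-78,"ty":-126,"tz":4,"roll":0,"fingers":1},{"tx":-78,"ty":-126,"tz":20,"roll":0,"fingers":1},{"tx":-78,"ty":-126,"tz":40,"roll":0,"fingers":1},{"tx":-78,"ty":-126,"tz":52,"roll":0,"fingers":1},{"tx":-78,"ty":-126,"tz":52,"roll":0,"fingers":1}])

```text
time: 6.95
tool_pos: [0.4895, -0.3867, 0.11]
ee_rot: [-0.0, 1.0, 0.001, -0.001]
ft_force: [0.3, -0.3, -3.4]
width: 0.261
gripper_force: 55.0
```

apply_moves(plan=[{"tx":-4,"ty":0,"tz":0,"roll":0,"fingers":1},{"tx":-8,"ty":0,"tz":0,"roll":0,"fingers":1},{"tx":-11,"ty":0,"tz":0,"roll":0,"fingers":1},{"tx":-12,"ty":0,"tz":0,"roll":0,"fingers":1},{"tx":-12,"ty":0,"tz":0,"roll":0,"fingers":1},{"tx":-12,"ty":0,"tz":0,"roll":0,"fingers":1}])

```text
time: 7.7
tool_pos: [0.5021, -0.3876, 0.1112]
ee_rot: [-0.0, 1.0, -0.0, -0.0]
ft_force: [-0.0, -0.4, -3.8]
width: 0.261
gripper_force: 55.0
```

apply_moves(plan=[{"tx":-1,"ty":0,"tz":0,"roll":0,"fingers":1},{"tx":-2,"ty":0,"tz":0,"roll":0,"fingers":1},{"tx":-3,"ty":0,"tz":0,"roll":0,"fingers":1},{"tx":-3,"ty":0,"tz":0,"roll":0,"fingers":1}])

```text
time: 8.2
tool_pos: [0.5053, -0.3876, 0.1112]
ee_rot: [-0.0, 1.0, -0.0, -0.0]
ft_force: [0.5, 0.2, -2.5]
width: 0.261
gripper_force: 55.0
```

apply_moves(plan=[{"tx":-0.5,"ty":0,"tz":0,"roll":0,"fingers":1},{"tx":-1,"ty":0,"tz":0,"roll":0,"fingers":1},{"tx":-1,"ty":0,"tz":0,"roll":0,"fingers":1}])

```text
time: 8.57
tool_pos: [0.5063, -0.3876, 0.1112]
ee_rot: [-0.0, 1.0, -0.0, 0.0]
ft_force: [-0.4, -0.1, -3.0]
width: 0.255
gripper_force: 55.0
```

apply_moves(plan=[{"tx":-0.5,"ty":0,"tz":0,"roll":0,"fingers":1},{"tx":-0.8,"ty":0,"tz":0,"roll":0,"fingers":1},{"tx":-0.8,"ty":0,"tz":0,"roll":0,"fingers":1}])

```text
time: 8.95
tool_pos: [0.5071, -0.3876, 0.1112]
ee_rot: [-0.0, 1.0, 0.0, -0.0]
ft_force: [-0.2, -1.4, -3.8]
width: 0.259
gripper_force: 55.0
```

apply_moves(plan=[{"tx":-0.4,"ty":0,"tz":0,"roll":0,"fingers":1},{"tx":-0.8,"ty":0,"tz":0,"roll":0,"fingers":1},{"tx":-0.8,"ty":0,"tz":0,"roll":0,"fingers":1}])

```text
time: 9.32
tool_pos: [0.5079, -0.3876, 0.1112]
ee_rot: [-0.0, 1.0, -0.0, 0.0]
ft_force: [-0.4, -0.4, -3.2]
width: 0.26
gripper_force: 55.0
```

apply_moves(plan=[{"tx":-0.4,"ty":0,"tz":0,"roll":0,"fingers":1},{"tx":-0.6,"ty":0,"tz":0,"roll":0,"fingers":1},{"tx":-0.6,"ty":0,"tz":0,"roll":0,"fingers":1}])

```text
time: 9.7
tool_pos: [0.5085, -0.3876, 0.1112]
ee_rot: [-0.0, 1.0, -0.0, 0.0]
ft_force: [-0.4, -0.5, -3.0]
width: 0.256
gripper_force: 55.0
```

apply_moves(plan=[{"tx":-0.4,"ty":0,"tz":0,"roll":0,"fingers":1},{"tx":-0.6,"ty":0,"tz":0,"roll":0,"fingers":1},{"tx":-0.6,"ty":0,"tz":0,"roll":0,"fingers":1}])

```text
time: 10.07
tool_pos: [0.5091, -0.3876, 0.1112]
ee_rot: [-0.0, 1.0, -0.0, 0.0]
ft_force: [1.2, 0.7, -3.0]
width: 0.264
gripper_force: 55.0
```

apply_moves(plan=[{"tx":-0.4,"ty":0,"tz":0,"roll":0,"fingers":1},{"tx":-0.6,"ty":0,"tz":0,"roll":0,"fingers":1},{"tx":-0.6,"ty":0,"tz":0,"roll":0,"fingers":1}])

```text
time: 10.45
tool_pos: [0.5097, -0.3876, 0.1112]
ee_rot: [-0.0, 1.0, -0.0, 0.0]
ft_force: [0.1, 0.2, -2.6]
width: 0.258
gripper_force: 55.0
```

apply_moves(plan=[{"tx":-0.4,"ty":0,"tz":0,"roll":0,"fingers":1},{"tx":-0.6,"ty":0,"tz":0,"roll":0,"fingers":1},{"tx":-0.6,"ty":0,"tz":0,"roll":0,"fingers":1}])

```text
time: 10.82
tool_pos: [0.5102, -0.3876, 0.1112]
ee_rot: [-0.0, 1.0, 0.0, -0.0]
ft_force: [-0.2, -0.1, -3.0]
width: 0.261
gripper_force: 55.0
```

apply_moves(plan=[{"tx":-0.4,"ty":0,"tz":0,"roll":0,"fingers":1},{"tx":-0.6,"ty":0,"tz":0,"roll":0,"fingers":1},{"tx":-0.6,"ty":0,"tz":0,"roll":0,"fingers":1}])

```text
time: 11.2
tool_pos: [0.5107, -0.3876, 0.1112]
ee_rot: [-0.0, 1.0, 0.0, -0.0]
ft_force: [-2.7, -0.4, -1.6]
width: 0.261
gripper_force: 55.0
```

Contact. One small step more, then a rest.

apply_moves(plan=[{"tx":-0.2,"ty":0,"tz":0,"roll":0,"fingers":1},{"tx":-0.2,"ty":0,"tz":0,"roll":0,"fingers":1},{"tx":-0.2,"ty":0,"tz":0,"roll":0,"fingers":1},{"tx":-0.2,"ty":0,"tz":0,"roll":0,"fingers":1}])

```text
time: 11.7
tool_pos: [0.5109, -0.3876, 0.1112]
ee_rot: [-0.0, 1.0, 0.0, -0.0]
ft_force: [-4.9, -0.6, -1.5]
width: 0.262
gripper_force: 55.0
```

apply_moves(plan=[{"tx":0,"ty":0,"tz":0,"roll":0,"fingers":1},{"tx":0,"ty":0,"tz":0,"roll":0,"fingers":1},{"tx":3,"ty":0,"tz":0,"roll":0,"fingers":1},{"tx":6,"ty":5,"tz":0,"roll":0,"fingers":1},{"tx":6,"ty":30,"tz":0,"roll":0,"fingers":1},{"tx":6,"ty":60,"tz":0,"roll":0,"fingers":1},{"tx":6,"ty":75,"tz":0,"roll":0,"fingers":1},{"tx":6,"ty":75,"tz":0,"roll":0,"fingers":1}])

```text
time: 12.7
tool_pos: [0.5052, -0.3114, 0.1113]
ee_rot: [-0.001, 1.0, -0.0, 0.0]
ft_force: [0.6, 0.1, -2.7]
width: 0.259
gripper_force: 55.0
```

apply_moves(plan=[{"tx":-1,"ty":0,"tz":0,"roll":0,"fingers":1},{"tx":-2,"ty":0,"tz":0,"roll":0,"fingers":1},{"tx":-2.5,"ty":0,"tz":0,"roll":0,"fingers":1},{"tx":-2.5,"ty":0,"tz":0,"roll":0,"fingers":1}])

```text
time: 13.2
tool_pos: [0.5075, -0.3129, 0.1112]
ee_rot: [-0.0, 1.0, -0.0, -0.0]
ft_force: [0.7, -0.3, -2.6]
width: 0.267
gripper_force: 55.0
```

apply_moves(plan=[{"tx":-0.4,"ty":0,"tz":0,"roll":0,"fingers":1},{"tx":-0.7,"ty":0,"tz":0,"roll":0,"fingers":1},{"tx":-0.7,"ty":0,"tz":0,"roll":0,"fingers":1}])

```text
time: 13.58
tool_pos: [0.5082, -0.3126, 0.1112]
ee_rot: [-0.0, 1.0, -0.0, -0.0]
ft_force: [0.0, -0.1, -2.1]
width: 0.259
gripper_force: 55.0
```

apply_moves(plan=[{"tx":-0.4,"ty":0,"tz":0,"roll":0,"fingers":1},{"tx":-0.4,"ty":0,"tz":0,"roll":0,"fingers":1},{"tx":-0.4,"ty":0,"tz":0,"roll":0,"fingers":1}])

```text
time: 13.95
tool_pos: [0.5086, -0.3126, 0.1112]
ee_rot: [-0.0, 1.0, 0.0, -0.0]
ft_force: [-0.2, 0.3, -4.2]
width: 0.264
gripper_force: 55.0
```

apply_moves(plan=[{"tx":-0.4,"ty":0,"tz":0,"roll":0,"fingers":1},{"tx":-0.6,"ty":0,"tz":0,"roll":0,"fingers":1},{"tx":-0.6,"ty":0,"tz":0,"roll":0,"fingers":1}])

```text
time: 14.32
tool_pos: [0.5092, -0.3126, 0.1112]
ee_rot: [-0.0, 1.0, -0.0, -0.0]
ft_force: [0.6, 0.5, -3.5]
width: 0.261
gripper_force: 55.0
```

apply_moves(plan=[{"tx":-0.4,"ty":0,"tz":0,"roll":0,"fingers":1},{"tx":-0.6,"ty":0,"tz":0,"roll":0,"fingers":1},{"tx":-0.6,"ty":0,"tz":0,"roll":0,"fingers":1}])

```text
time: 14.7
tool_pos: [0.5098, -0.3126, 0.1112]
ee_rot: [-0.0, 1.0, -0.0, 0.0]
ft_force: [0.6, -0.3, -3.3]
width: 0.259
gripper_force: 55.0
```

apply_moves(plan=[{"tx":-0.4,"ty":0,"tz":0,"roll":0,"fingers":1},{"tx":-0.6,"ty":0,"tz":0,"roll":0,"fingers":1},{"tx":-0.6,"ty":0,"tz":0,"roll":0,"fingers":1}])

```text
time: 15.08
tool_pos: [0.5103, -0.3126, 0.1112]
ee_rot: [-0.0, 1.0, 0.0, -0.0]
ft_force: [-1.0, -1.0, -1.6]
width: 0.264
gripper_force: 55.0
```

apply_moves(plan=[{"tx":-0.2,"ty":0,"tz":0,"roll":0,"fingers":1},{"tx":-0.4,"ty":0,"tz":0,"roll":0,"fingers":1},{"tx":-0.4,"ty":0,"tz":0,"roll":0,"fingers":1},{"tx":-0.4,"ty":0,"tz":0,"roll":0,"fingers":1}])

```text
time: 15.58
tool_pos: [0.5105, -0.3126, 0.1111]
ee_rot: [-0.0, 1.0, 0.0, -0.0]
ft_force: [-4.7, -0.8, 0.7]
width: 0.262
gripper_force: 55.0
```

apply_moves(plan=[{"tx":0,"ty":0,"tz":0,"roll":0,"fingers":1},{"tx":0,"ty":0,"tz":0,"roll":0,"fingers":1},{"tx":4,"ty":0,"tz":0,"roll":0,"fingers":1},{"tx":15,"ty":2,"tz":0,"roll":0,"fingers":1},{"tx":15,"ty":25,"tz":0,"roll":0,"fingers":1},{"tx":15,"ty":50,"tz":0,"roll":0,"fingers":1},{"tx":15,"ty":50,"tz":0,"roll":0,"fingers":1},{"tx":13,"ty":50,"tz":0,"roll":0,"fingers":1}])

```text
time: 16.58
tool_pos: [0.498, -0.2624, 0.1114]
ee_rot: [-0.0, 1.0, -0.0, 0.0]
ft_force: [0.3, -0.6, -2.3]
width: 0.261
gripper_force: 55.0
```

apply_moves(plan=[{"tx":-15,"ty":0,"tz":0,"roll":0,"fingers":1},{"tx":-35,"ty":0,"tz":0,"roll":0,"fingers":1},{"tx":-55,"ty":0,"tz":0,"roll":0,"fingers":1},{"tx":-62,"ty":0,"tz":0,"roll":0,"fingers":1},{"tx":-62,"ty":-3,"tz":0,"roll":0,"fingers":1},{"tx":-62,"ty":-6,"tz":0,"roll":0,"fingers":1},{"tx":-62,"ty":-7,"tz":0,"roll":0,"fingers":1},{"tx":-62,"ty":-7,"tz":0,"roll":0,"fingers":1}])

```text
time: 17.58
tool_pos: [0.5595, -0.2697, 0.1113]
ee_rot: [0.0, 1.0, -0.0, -0.0]
ft_force: [-0.1, 0.3, -2.5]
width: 0.259
gripper_force: 55.0
```

apply_moves(plan=[{"tx":0,"ty":-1,"tz":0,"roll":0,"fingers":1},{"tx":0,"ty":-2,"tz":0,"roll":0,"fingers":1},{"tx":0,"ty":-2.5,"tz":0,"roll":0,"fingers":1},{"tx":0,"ty":-2.5,"tz":0,"roll":0,"fingers":1}])

```text
time: 18.08
tool_pos: [0.5598, -0.2721, 0.1112]
ee_rot: [-0.0, 1.0, 0.0, -0.0]
ft_force: [0.2, 0.1, -3.5]
width: 0.26
gripper_force: 55.0
```

apply_moves(plan=[{"tx":0,"ty":-0.4,"tz":0,"roll":0,"fingers":1},{"tx":0,"ty":-0.7,"tz":0,"roll":0,"fingers":1},{"tx":0,"ty":-0.7,"tz":0,"roll":0,"fingers":1}])

```text
time: 18.45
tool_pos: [0.5598, -0.2728, 0.1112]
ee_rot: [-0.0, 1.0, -0.0, 0.0]
ft_force: [0.5, 0.1, -3.1]
width: 0.263
gripper_force: 55.0
```

apply_moves(plan=[{"tx":0,"ty":-0.4,"tz":0,"roll":0,"fingers":1},{"tx":0,"ty":-0.7,"tz":0,"roll":0,"fingers":1},{"tx":0,"ty":-0.7,"tz":0,"roll":0,"fingers":1}])

```text
time: 18.82
tool_pos: [0.5598, -0.2735, 0.1112]
ee_rot: [-0.0, 1.0, 0.0, -0.0]
ft_force: [-0.9, -0.6, -2.4]
width: 0.263
gripper_force: 55.0
```

apply_moves(plan=[{"tx":0,"ty":-0.4,"tz":0,"roll":0,"fingers":1},{"tx":0,"ty":-0.6,"tz":0,"roll":0,"fingers":1},{"tx":0,"ty":-0.6,"tz":0,"roll":0,"fingers":1}])

```text
time: 19.2
tool_pos: [0.5598, -0.2741, 0.1112]
ee_rot: [-0.0, 1.0, 0.0, 0.0]
ft_force: [0.0, -0.3, -4.4]
width: 0.261
gripper_force: 55.0
```

apply_moves(plan=[{"tx":0,"ty":-0.4,"tz":0,"roll":0,"fingers":1},{"tx":0,"ty":-0.6,"tz":0,"roll":0,"fingers":1},{"tx":0,"ty":-0.6,"tz":0,"roll":0,"fingers":1}])

```text
time: 19.58
tool_pos: [0.5598, -0.2747, 0.1112]
ee_rot: [-0.0, 1.0, 0.0, -0.0]
ft_force: [-0.2, -0.4, -2.7]
width: 0.256
gripper_force: 55.0
```

apply_moves(plan=[{"tx":0,"ty":-0.4,"tz":0,"roll":0,"fingers":1},{"tx":0,"ty":-0.6,"tz":0,"roll":0,"fingers":1},{"tx":0,"ty":-0.6,"tz":0,"roll":0,"fingers":1}])

```text
time: 19.95
tool_pos: [0.5598, -0.2753, 0.1112]
ee_rot: [-0.0, 1.0, -0.0, -0.0]
ft_force: [-0.1, -0.3, -3.3]
width: 0.259
gripper_force: 55.0
```

apply_moves(plan=[{"tx":0,"ty":-0.4,"tz":0,"roll":0,"fingers":1},{"tx":0,"ty":-0.6,"tz":0,"roll":0,"fingers":1},{"tx":0,"ty":-0.6,"tz":0,"roll":0,"fingers":1}])

```text
time: 20.32
tool_pos: [0.5598, -0.2758, 0.1112]
ee_rot: [-0.0, 1.0, 0.0, -0.0]
ft_force: [-0.2, 1.1, -2.6]
width: 0.262
gripper_force: 55.0
```

apply_moves(plan=[{"tx":0,"ty":-0.2,"tz":0,"roll":0,"fingers":1},{"tx":0,"ty":-0.4,"tz":0,"roll":0,"fingers":1},{"tx":0,"ty":-0.4,"tz":0,"roll":0,"fingers":1},{"tx":0,"ty":-0.4,"tz":0,"roll":0,"fingers":1}])

```text
time: 20.82
tool_pos: [0.5597, -0.276, 0.1112]
ee_rot: [-0.0, 1.0, 0.0, -0.0]
ft_force: [0.9, 6.0, -1.0]
width: 0.262
gripper_force: 55.0
```

apply_moves(plan=[{"tx":0,"ty":0.1,"tz":0,"roll":0,"fingers":1},{"tx":0,"ty":0.1,"tz":0,"roll":0,"fingers":1},{"tx":0,"ty":0.1,"tz":0,"roll":0,"fingers":1},{"tx":0,"ty":3,"tz":0,"roll":0,"fingers":1},{"tx":0,"ty":6,"tz":0,"roll":0,"fingers":1},{"tx":0,"ty":6,"tz":-20,"roll":0,"fingers":1},{"tx":0,"ty":6,"tz":-36,"roll":0,"fingers":1},{"tx":0,"ty":6,"tz":-36,"roll":0,"fingers":1}])

```text
time: 21.82
tool_pos: [0.5609, -0.2709, 0.1495]
ee_rot: [-0.0, 1.0, -0.001, 0.002]
ft_force: [1.0, -0.4, -3.1]
width: 0.262
gripper_force: 55.0
```

apply_moves(plan=[{"tx":-2,"ty":-20,"tz":0,"roll":0,"fingers":1},{"tx":-4,"ty":-45,"tz":0,"roll":0,"fingers":1},{"tx":-5.6,"ty":-66,"tz":0,"roll":0,"fingers":1},{"tx":-5.6,"ty":-68.7,"tz":0,"roll":0,"fingers":1},{"tx":-5.6,"ty":-68.7,"tz":0,"roll":0,"fingers":1},{"tx":-5.6,"ty":-68.7,"tz":0,"roll":0,"fingers":1},{"tx":-5.6,"ty":-68.7,"tz":0,"roll":0,"fingers":1}])

```text
time: 22.7
tool_pos: [0.5655, -0.3385, 0.1472]
ee_rot: [-0.0, 1.0, 0.0, -0.0]
ft_force: [-0.2, -0.1, -3.7]
width: 0.262
gripper_force: 55.0
```

```bash
python3 -c "
from h import *
print(env.sense()['ft_force'],env.sense()['tool_pos'])
go(.5653,-.3387,.131)
p,W=cam('side'); cv2.imwrite('pics/s2.png',cv2.resize(p[150:300,230:430],None,fx=3.5,fy=3.5))
"
```

```text
[-0.18545717 -0.12907466 -3.67279086] [ 0.56546255 -0.33852765  0.14724215]
tx ty tz [ 0.2 -0.2 16.2] roll 0 tooly 90.05
```

View pics/s2.png

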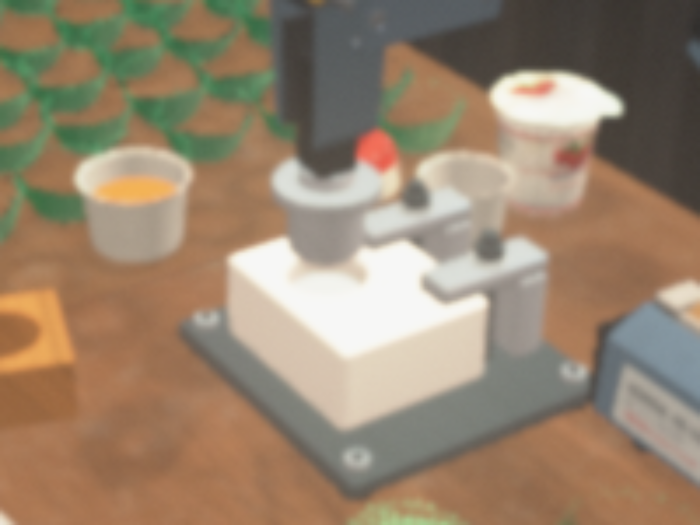

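The nose, at about (330,245), hangs right over the bore mouth, so I lower it.

apply_moves(plan=[{"tx":0.2,"ty":-0.2,"tz":4,"roll":0,"fingers":1},{"tx":0.2,"ty":-0.2,"tz":9,"roll":0,"fingers":1},{"tx":0.2,"ty":-0.2,"tz":13,"roll":0,"fingers":1},{"tx":0.2,"ty":-0.2,"tz":15,"roll":0,"fingers":1},{"tx":0.2,"ty":-0.2,"tz":17,"roll":0,"fingers":1},{"tx":0.2,"ty":-0.2,"tz":18,"roll":0,"fingers":1},{"tx":0.2,"ty":-0.2,"tz":18,"roll":0,"fingers":1}])

```text
time: 23.62
tool_pos: [0.5652, -0.3392, 0.1292]
ee_rot: [-0.0, 1.0, 0.0, -0.0]
ft_force: [-0.1, -0.8, -3.0]
width: 0.264
gripper_force: 55.0
```

apply_moves(plan=[{"tx":0,"ty":0,"tz":0.7,"roll":0,"fingers":1},{"tx":0,"ty":0,"tz":1.4,"roll":0,"fingers":1},{"tx":0,"ty":0,"tz":2,"roll":0,"fingers":1},{"tx":0,"ty":0,"tz":2,"roll":0,"fingers":1}])

```text
time: 24.12
tool_pos: [0.5652, -0.3392, 0.1271]
ee_rot: [-0.0, 1.0, 0.0, -0.0]
ft_force: [-0.1, 0.1, -3.6]
width: 0.259
gripper_force: 55.0
```

apply_moves(plan=[{"tx":0,"ty":0.5,"tz":0.5,"roll":0,"fingers":1},{"tx":0,"ty":0.5,"tz":1.3,"roll":0,"fingers":1},{"tx":0,"ty":0.5,"tz":2.1,"roll":0,"fingers":1},{"tx":0,"ty":0.5,"tz":3,"roll":0,"fingers":1},{"tx":0,"ty":0.5,"tz":4,"roll":0,"fingers":1},{"tx":0,"ty":0.5,"tz":5,"roll":0,"fingers":1},{"tx":0,"ty":0.5,"tz":5,"roll":0,"fingers":1}])

```text
time: 25.0
tool_pos: [0.5652, -0.3386, 0.1221]
ee_rot: [-0.0, 1.0, 0.0, -0.0]
ft_force: [-0.8, 0.2, -2.8]
width: 0.261
gripper_force: 55.0
```

apply_moves(plan=[{"tx":0,"ty":0,"tz":0.6,"roll":0,"fingers":1},{"tx":0,"ty":0,"tz":1.2,"roll":0,"fingers":1},{"tx":0,"ty":0,"tz":1.8,"roll":0,"fingers":1},{"tx":0,"ty":0,"tz":2.4,"roll":0,"fingers":1},{"tx":0,"ty":0,"tz":3,"roll":0,"fingers":1}])

```text
time: 25.62
tool_pos: [0.5653, -0.3387, 0.1195]
ee_rot: [-0.0, 1.0, 0.0, 0.0]
ft_force: [-1.8, 1.7, 4.7]
width: 0.259
gripper_force: 55.0
```

apply_moves(plan=[{"tx":0,"ty":0,"tz":1,"roll":0,"fingers":1},{"tx":0,"ty":0,"tz":2,"roll":0,"fingers":1},{"tx":0,"ty":0,"tz":3,"roll":0,"fingers":1},{"tx":0,"ty":0,"tz":4,"roll":0,"fingers":1},{"tx":0,"ty":0,"tz":5,"roll":0,"fingers":1},{"tx":0,"ty":0,"tz":6,"roll":0,"fingers":1},{"tx":0,"ty":0,"tz":7,"roll":0,"fingers":1},{"tx":0,"ty":0,"tz":8,"roll":0,"fingers":1}])

```text
time: 26.62
tool_pos: [0.5653, -0.3387, 0.1112]
ee_rot: [-0.0, 1.0, -0.0, 0.0]
ft_force: [-1.4, 1.0, 3.5]
width: 0.262
gripper_force: 55.0
```

apply_moves(plan=[{"tx":0,"ty":0,"tz":1,"roll":0,"fingers":1},{"tx":0,"ty":0,"tz":2,"roll":0,"fingers":1},{"tx":0,"ty":0,"tz":3,"roll":0,"fingers":1},{"tx":0,"ty":0,"tz":4,"roll":0,"fingers":1},{"tx":0,"ty":0,"tz":5,"roll":0,"fingers":1},{"tx":0,"ty":0,"tz":6,"roll":0,"fingers":1},{"tx":0,"ty":0,"tz":7,"roll":0,"fingers":1},{"tx":0,"ty":0,"tz":8,"roll":0,"fingers":1}])

```text
time: 27.62
tool_pos: [0.5653, -0.3387, 0.1032]
ee_rot: [-0.0, 1.0, -0.0, 0.0]
ft_force: [-0.5, 0.9, 4.1]
width: 0.26
gripper_force: 55.0
```

apply_moves(plan=[{"tx":0,"ty":0,"tz":0.6,"roll":0,"fingers":1},{"tx":0,"ty":0,"tz":1.2,"roll":0,"fingers":1},{"tx":0,"ty":0,"tz":1.8,"roll":0,"fingers":1},{"tx":0,"ty":0,"tz":2.3,"roll":0,"fingers":1},{"tx":0,"ty":0,"tz":2.3,"roll":0,"fingers":1}])

```text
time: 28.25
tool_pos: [0.5652, -0.3387, 0.1008]
ee_rot: [-0.0, 1.0, -0.0, -0.0]
ft_force: [-0.6, -0.3, 2.5]
width: 0.26
gripper_force: 55.0
```

apply_moves(plan=[{"tx":0,"ty":0,"tz":0.3,"roll":0,"fingers":1},{"tx":0,"ty":0,"tz":0.5,"roll":0,"fingers":1},{"tx":0,"ty":0,"tz":0.5,"roll":0,"fingers":1}])

```text
time: 28.62
tool_pos: [0.5652, -0.3387, 0.1004]
ee_rot: [-0.0, 1.0, -0.0, 0.0]
ft_force: [-0.0, 0.4, 3.1]
width: 0.262
gripper_force: 55.0
```

apply_moves(plan=[{"tx":0,"ty":0,"tz":0.2,"roll":0,"fingers":1},{"tx":0,"ty":0,"tz":0.4,"roll":0,"fingers":1},{"tx":0,"ty":0,"tz":0.4,"roll":0,"fingers":1}])

```text
time: 29.0
tool_pos: [0.5653, -0.3387, 0.1001]
ee_rot: [-0.0, 1.0, -0.0, 0.0]
ft_force: [-1.2, 1.1, 4.2]
width: 0.26
gripper_force: 55.0
```

apply_moves(plan=[{"tx":0,"ty":0,"tz":0.2,"roll":0,"fingers":1},{"tx":0,"ty":0,"tz":0.4,"roll":0,"fingers":1},{"tx":0,"ty":0,"tz":0.4,"roll":0,"fingers":1}])

```text
time: 29.38
tool_pos: [0.5653, -0.3387, 0.1001]
ee_rot: [-0.0, 1.0, -0.0, -0.0]
ft_force: [-3.2, 2.6, 11.1]
width: 0.259
gripper_force: 55.0
```

The collar is seated, with about 14 N of push. I add a touch more, rest and release.

apply_moves(plan=[{"tx":0,"ty":0,"tz":0.1,"roll":0,"fingers":1},{"tx":0,"ty":0,"tz":0.1,"roll":0,"fingers":1},{"tx":0,"ty":0,"tz":0.1,"roll":0,"fingers":1}])

```text
time: 29.75
tool_pos: [0.5653, -0.3387, 0.1001]
ee_rot: [-0.0, 1.0, -0.0, -0.0]
ft_force: [-3.1, 2.5, 11.6]
width: 0.261
gripper_force: 55.0
```

apply_moves(newtons=10, plan=[{"tx":0,"ty":0,"tz":0,"roll":0,"fingers":1},{"tx":0,"ty":0,"tz":0,"roll":0,"fingers":0.6},{"tx":0,"ty":0,"tz":0,"roll":0,"fingers":0.4},{"tx":0,"ty":0,"tz":0,"roll":0,"fingers":0.3},{"tx":0,"ty":0,"tz":0,"roll":0,"fingers":0.3},{"tx":0,"ty":0,"tz":0,"roll":0,"fingers":0.3}])

```text
time: 30.5
tool_pos: [0.5652, -0.3387, 0.0995]
ee_rot: [-0.0, 1.0, 0.0, -0.0]
ft_force: [-0.5, 0.4, -0.9]
width: 0.695
gripper_force: 0.0
```

apply_moves(plan=[{"tx":0,"ty":0,"tz":-10,"roll":0,"fingers":0.3},{"tx":0,"ty":0,"tz":-30,"roll":0,"fingers":0.3},{"tx":0,"ty":0,"tz":-60,"roll":0,"fingers":0.3},{"tx":0,"ty":0,"tz":-95,"roll":0,"fingers":0.3},{"tx":0,"ty":0,"tz":-130,"roll":0,"fingers":0.3},{"tx":0,"ty":50,"tz":-140,"roll":0,"fingers":0.3},{"tx":0,"ty":110,"tz":-140,"roll":0,"fingers":0.3},{"tx":0,"ty":170,"tz":-140,"roll":0,"fingers":0.3}])

```text
time: 31.5
tool_pos: [0.5652, -0.1672, 0.2414]
ee_rot: [0.0, 1.0, -0.0, 0.001]
ft_force: [0.4, -0.2, -0.3]
width: 0.701
gripper_force: 0.0
```

apply_moves(plan=[{"tx":0,"ty":40,"tz":0,"roll":0,"fingers":0.3},{"tx":0,"ty":90,"tz":0,"roll":0,"fingers":0.3},{"tx":0,"ty":120,"tz":0,"roll":0,"fingers":0.3},{"tx":0,"ty":120,"tz":0,"roll":0,"fingers":0.3},{"tx":0,"ty":120,"tz":0,"roll":0,"fingers":0.3}])

```text
time: 32.12
tool_pos: [0.5654, -0.0491, 0.2404]
ee_rot: [-0.0, 1.0, -0.0, 0.001]
ft_force: [0.8, 0.5, 0.4]
width: 0.696
gripper_force: 0.0
```

```bash
python3 - <<'E'
from h import *
print(env.sense()["time"],env.sense()["ft_force"])
for n in("top","side"):
    p,W=cam(n)
    b=(abs(W[...,0]-.565)<.07)&(abs(W[...,1]+.339)<.07)
    r=np.hypot(W[...,0]-.565,W[...,1]+.3387)
    for nm,m in(("handle top",b&(W[...,2]>.12)),("collar",(r<.026)&(r>.018)&(W[...,2]>.065)&(W[...,2]<.09)),("block",b&(abs(W[...,2]-.063)<.005)&(r>.034))):
        q=W[m]
        A=np.c_[q[:,:2]-q[:,:2].mean(0),np.ones(len(q))]; f=np.linalg.lstsq(A,q[:,2],rcond=None)[0]
        print(n,nm,m.sum(),"mid",((q.max(0)+q.min(0))/2).round(4),"zmed",np.median(q[:,2]).round(4),"slopes",f[:2].round(3))
    cv2.imwrite(f"pics/e_{n}.png",p)
    if n=="side":cv2.imwrite("pics/e.png",cv2.resize(p[150:300,230:430],None,fx=3.5,fy=3.5))
E
```

```text
32.125 [0.76617459 0.47969702 0.44435457]
top handle top 212 mid [ 0.564  -0.3388  0.1314] zmed 0.138 slopes [0.178 0.017]
top collar 250 mid [ 0.5631 -0.3383  0.0701] zmed 0.0703 slopes [0.002 0.001]
top block 1432 mid [ 0.574  -0.3505  0.063 ] zmed 0.0623 slopes [-0.003 -0.001]
side handle top 234 mid [ 0.5633 -0.3403  0.1306] zmed 0.1332 slopes [0.246 0.318]
side collar 132 mid [ 0.565  -0.34    0.0695] zmed 0.0701 slopes [-0.009  0.006]
side block 902 mid [ 0.5813 -0.3526  0.063 ] zmed 0.0618 slopes [0.023 0.005]
```

View pics/e.png

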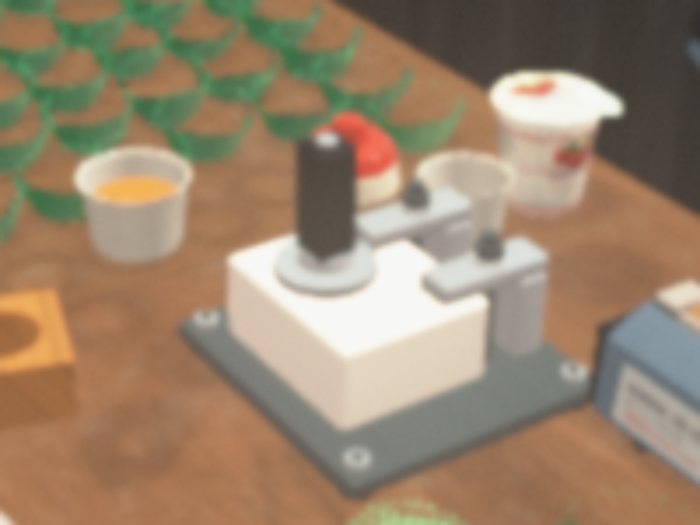

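The punch stands in the bore with its collar, at about (325,265), flush on the block. The collar's top is 8 mm above the block's top and level, the block has not moved, and the pot and timer stand where they were.

```bash
python3 -c "
from station import env
print(env.close_job())"
```

```text
the job is handed in; nothing more can be done
None
```

The job is handed in: the block was touched off at three places (about 5 to 6 N each), the punch was pushed down until its collar lay level and flush on the block, and it was released; the block did not move, and the pot, cup stack and timer were not touched.

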